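# Free the microscope stage: jog switch off, find and press the hidden release

### The arm

A 6-joint arm with a two-finger parallel gripper is mounted at the origin on the work surface. World frame = base frame: x ahead of the robot, y to its left, z up, the work surface at z = 0. Lengths are in mm, angles in rad, forces in N, time in s.
With the tool pointing down it reaches from about 350 to 975 mm from the base axis. Payload 7.1 kg.
Tool frame: the origin (TCP) lies midway between the tips of the shut fingers; the grasp point (between the pads) lies pinch_z behind it (pinch_z is the distance from the TCP to the grasp point, in mm); z points along the fingers, y is the line along which they close (so a half turn about z gives the same grasp; the last joint's range is limited). The gripper opens to 88 mm and grips with 3 to 60 N. Pads are 20 mm wide; open, the fingers measure 115 mm over their backs; the gripper's body (75 mm by 178 mm) begins 61 mm behind the grasp point.
Start: joints at [1.09, 0.423, 1.63, -0, 1.089, -0.019], TCP at [278.443, 559.531, 222.675] pointing down, gripper open.
Joint ranges: [-3, 3], [-0.9, 2.11], [0.09, 2.58], [-1.31, 4.45], [0.11, 2.69], [-2.54, 2.54]. Speed limits (rad/s): [2.39, 2.39, 3.01, 3.14, 3.14, 3.14].

### API

Orientations are given as a rotation vector (axis times angle).
In Python, from workcell import get_obs, get_image, close_job, pinch_z gives the robot as it stands.
- The arm moves only by the tool jog_arm, never from a script. Its argument "commands" is a list of rows, each a list of 3 entries, a list of its own where there are three numbers: the gripper command: -1 is shut, 1 is fully open, values between are in proportion, then the shift along the tool's x, y, z as a fraction of full scale, then the turn, a rotation vector about the tool's x, y, z as a fraction of full scale. In form: [[gripper, [tx, ty, tz], [rx, ry, rz]], ...]. A call has 1 to 10 rows; each row shifts and turns the commanded pose from where the row before left it, along the tool's axes as they then stand; what a row does not reach is not made up. Full scale, the value 1, is 0.1 m for a shift and 45 degrees for a turn. A row lasts 1/10 s, in which the tool goes at most 50 mm and 8.59 degrees, less where a joint would pass 70% of its speed; a pose out of reach is approached as far as the arm can. A call with a number of a shift or a turn outside -1 to 1 is refused whole. A call with a gripper value outside its range is refused whole. The fingers move at their own pace and stop on an object; the grip force is fixed at half the most. Time passes only in rows, so rows that do not move let the fingers close. It gives the time, the measured TCP pose, the force, the opening and the grip force at its end, in the units of the state.
- get_obs(): the state, without advancing time (a new reading comes with each control period).
- get_image(name): name is "scene" or "top" or "wrist"; returns a dict with "image" (420x560x3 uint8, blue, green, red), "z_map" (420x560 float32, mm along the optical axis (not along the pixel's ray), 0 where there is no reading), "intrinsics" (3x3 intrinsics, pixels), "eye" and "orientation" of the camera in the world; the wrist camera has in their place "mount" (4x4, takes a point from camera to tool coordinates, whose origin is the TCP and whose axes are the flange's). Camera axes: x right, y down, z forward; pixel columns grow to the right and rows downward; lengths in mm; the calibration is good to about 2 mm. A picture is of the moment at which its call begins: read the wrist's pose just before it.
- close_job(): hands the job in; it is judged then, once.
The state is a dict: "t": time; "qpos": joint angles; "qvel": joint speeds; "joint_torque": joint torques, N m; "ee_pos": TCP position; "orientation": TCP orientation; "ft_force": force on the tool from outside, world axes, zero at the start; "moment": the same for the moment, N m; "width": finger opening in mm; "grasp_force": force on a finger pad.
Only numpy, scipy, OpenCV 4.12 (cv2) and the standard library are available. Lean on these libraries where they do the work, as an engineer would, in place of code of your own. Each camera call takes 0.05 s, during which the arm holds its last target. There are 200 camera calls.

### The job

Free the motorised microscope stage for hand use. First set the jog switch to its upright centre (off) position; then take the release pin out of its stand, slide its tip along the groove in the console's sloping panel to feel out the hidden hole in the groove floor, and push the plunger in that hole fully home. Leave the switch off, put the pin back upright in its stand, fully seated, and let go, without shifting the oil bottle, the slide box or the mouse.

Things in the scene. Friction and masses are not known exactly. Their poses are not given: they have to be found in the camera images.
- console: Stage drive console, fixed: white wedge 155 mm deep (x), 240 mm wide (y), with a grey panel sloping up away from the robot, 35 degrees to the level. Origin: centre of its underside; x to its back (panel rises that way), y along the groove, z up. The panel's outward normal is (-sin35, 0, cos35) here, so a pin square to it leans 35 degrees, handle towards -x.
- guard_edge (a point): Middle of the front edge of the console's clear guard, a level plate 240 mm wide (y) and 83 mm deep, reaching back (+x) from here; underside 240 mm above the table, carried by a clear back sheet and two rear posts. The edge is 13 mm in front of (-x) the groove's centre: a tool held straight down over the groove strikes it. Axes as the console.
- groove (a point): Centre of the groove, at the panel's surface, 85 mm above the table, at console x = y = 0; axes as the console. The black groove runs along y, 45 mm to either side, 16 mm wide, 5 mm deep (along the normal). In its floor, centre anywhere within 25 mm of the middle, is one hole: 15 mm along the groove, 16 mm (full groove width) across, going in along the normal.
- release (a joint): Travel of the black plunger in the hole, m: 0 = out (at the start; its face is then 5 mm below the groove floor), 0.012 = fully home at its stop. Moves inwards along the panel's normal; stiff (about 3 N), no spring: it stays where pushed. Home means beyond 0.010; the pin's tip is then about 22 mm below the panel's surface.
- toggle (a joint): Angle of the jog switch lever, rad: 0 = upright = centre off; positive leans to the switch box's +x, negative to -x; ends at +-0.45. Starts at 0.30 to 0.42. Stiff (about 1.5 N at the tip), no spring, no click: it stays where it is left. Off means within 0.1 of 0.
- toggle_pivot (a point): Pivot of the jog switch lever, centre of the top of the switch box, 40 mm above the table. The fixed white box measures 100 (x) by 90 (y) by 40 mm; its x and y are this point's axes; the lever swings in the x-z plane of these axes.
- toggle_tip (a point): Tip of the jog switch lever: round aluminium bat 70 mm long from pivot to tip, 10 mm thick at its foot, 16 mm near the tip. z of this point's frame runs along the lever.
- stand_mouth (a point): Centre of the mouth of the pin stand's hole, at the top of the stand: fixed grey block 80 (x) by 70 (y) by 90 mm high. Vertical hole 16 mm wide, 78 mm deep.
- pin_grip (a point): Centre of the release pin's handle (loose pin, about 120 g): black, square, 24 x 24 x 60 mm, on a round steel shaft 10 mm thick, 70 mm long, flat-ended. z runs from tip to handle; x, y are square to the handle's faces. The tip is 100 mm from this point. In the stand the pin is upright, its handle resting on the stand's top, this point 30 mm above the mouth.
- pin_tip (a point): Tip of the release pin, on its axis, 100 mm below the handle's centre.
- oil_mid (a point): Bystander: amber oil bottle, 44 mm across, 85 mm high, standing; this point is half-way up. Leave it alone.
- slidebox_mid (a point): Bystander: flat grey slide box 90 (x) x 170 (y) x 26 mm, lying in front of the console; its centre. Leave it alone.
- mouse_mid (a point): Bystander: black computer mouse 105 x 60 x 22 mm; its centre. Leave it alone.
Not all that is in view belongs to the job. What is shaped like the part that bears toggle but green is not meant.

How it is judged:
By the outcome, as a careful person would: the job done as asked, in the order asked, and still so for the second after the job is handed in, with the robot touching nothing.
It also fails if it takes over 72 s, if anything falls off the work surface, if the arm or the gripper's body presses on something with over 40 N, if the wrist force passes 120 N, or if a joint passes its speed limit or range.

## Working session

There is one attempt and no reset: what is moved stays moved. The work goes in short steps, Python scripts to look and compute and a tool call to move; the robot and the scene stay as the last step left them, time stands still between calls to the robot, and variables do not carry over. Pictures are saved under pics/ and viewed, at most 10 in all, crops included, and the job is handed in when it is done.

Besides the shell and the picture viewer there is one more tool, called after "Call:" as name(argument=value, ...), one argument or row to a line, values as JSON. jog_arm: Moves the arm, as the interface text tells. Its arguments: {"type":"object","properties":{"commands":{"type":"array","items":{"type":"array"}}},"required":["commands"]}

```bash
mkdir -p pics; ls
python3 - <<'E'
from workcell import *
import cv2,numpy as np,pickle
o=get_obs();print(o,pinch_z)
for n in("scene","top"):
    d=get_image(n);cv2.imwrite(f"pics/{n}0.png",d["image"]);pickle.dump(d,open(f"{n}.pkl","wb"));print(n,d["eye"],d["orientation"],d["intrinsics"])
E
```

```text
pics
{'t': 0.0, 'qpos': array([ 1.08999268e+00,  4.23795935e-01,  1.63074472e+00, -8.62021043e-06,
        1.08858257e+00, -1.90151184e-02]), 'qvel': array([-0.00014925, -0.00149479, -0.00083336, -0.00043296, -0.00154096,
        0.00130593]), 'joint_torque': array([-2.80060689e-03, -5.44651401e+01, -2.73662299e+01,  6.43916032e-02,
        2.26507190e-02, -5.87328373e-05]), 'ee_pos': array([278.18652449, 559.02465748, 221.90823584]), 'orientation': array([-7.18856408e-01, -3.05786079e+00,  2.33222679e-03]), 'ft_force': array([-0.08565842, -0.52079839, -0.46814473]), 'moment': array([0.02842258, 0.02537533, 0.01445955]), 'grasp_force': 0.0, 'width': 88.08659045562604} 18.700000000000003
scene [1119.89965482 -198.12972117  967.26710513] [-2.07749095 -1.37748436  0.51838558] [[436.71672188   0.         278.00637131]
 [  0.         436.71672188 210.78104276]
 [  0.           0.           1.        ]]
top [ 237.65535902   75.96712195 1404.25729422] [-2.15271615  2.11521958 -0.17916944] [[470.06656171   0.         279.49048274]
 [  0.         470.06656171 205.77642738]
 [  0.           0.           1.        ]]
```

View pics/scene0.png

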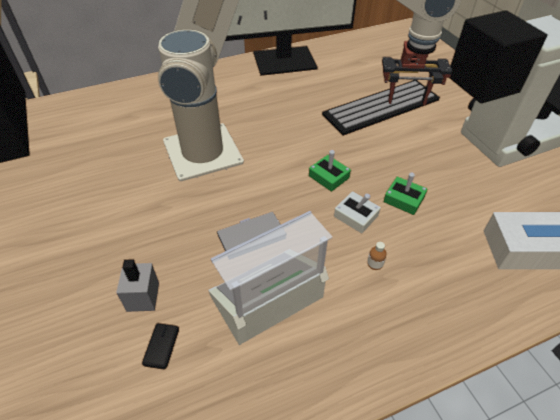

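View pics/top0.png

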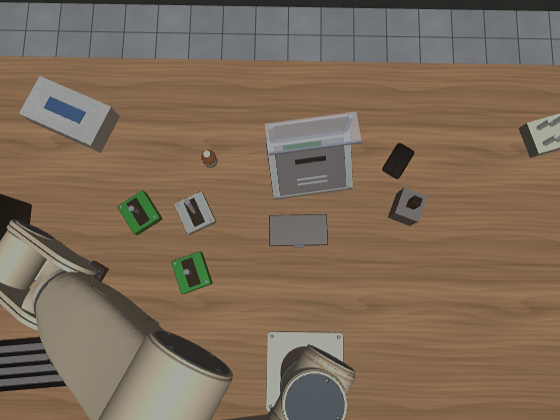

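The scene picture shows the white switch at (357,210), stand with pin at (135,282), console at (270,280). The top picture shows the white switch at (195,213), groove at (310,160), pin at (413,201), slide box at (298,230), mouse at (399,160) and bottle at (209,158).

```bash
cat > h.py <<'E'
import numpy as np,cv2,pickle
from scipy.spatial.transform import Rotation as R
def world(d,T=None):
    K=d["intrinsics"];z=d["z_map"];v,u=np.mgrid[:z.shape[0],:z.shape[1]]
    P=np.dstack([(u-K[0,2])/K[0,0]*z,(v-K[1,2])/K[1,1]*z,z])
    if T is None: W=P@R.from_rotvec(d["orientation"]).as_matrix().T+d["eye"]
    else: W=P@T[:3,:3].T+T[:3,3]
    W[z==0]=np.nan
    return W
def proj(d,p):
    c=(np.atleast_2d(p)-d["eye"])@R.from_rotvec(d["orientation"]).as_matrix()
    q=c@d["intrinsics"].T;return q[:,:2]/q[:,2:]
def rect(P):
    r=cv2.minAreaRect(np.float32(P[:,:2]));return np.round(r[0],1),np.round(r[1],1),round(r[2],1)
E
python3 - <<'E'
from h import *
d=pickle.load(open("top.pkl","rb"));W=world(d);I=d["image"].astype(int)
def reg(u0,u1,v0,v1,lo,hi,f=None):
    w=W[v0:v1,u0:u1].reshape(-1,3);i=I[v0:v1,u0:u1].reshape(-1,3)
    m=(w[:,2]>lo)&(w[:,2]<hi)
    if f: m&=f(i)
    return w[m]
print("table",np.nanmedian(W[250:320,400:500,2]))
for n,a in dict(swbox=(170,220,185,240,33,46),lever=(170,220,185,240,60,140),stand=(380,435,180,230,84,98),pin=(380,435,180,230,130,165),slide=(260,335,205,255,18,35),mouse=(375,420,135,185,10,35),oil=(195,222,142,172,30,100),guard=(255,370,105,205,232,255)).items():
    w=reg(*a);print(n,len(w),rect(w),w[:,2].min().round(),w[:,2].max().round(),np.median(w,0).round(1))
w=reg(285,335,145,175,40,130,lambda i:i.max(1)<60);print("groove",len(w),rect(w),w.mean(0),w[:,2].std())
w=reg(262,360,150,205,20,130);
A=np.c_[w[:,:2],np.ones(len(w))];
for _ in range(5):
    c=np.linalg.lstsq(A,w[:,2],rcond=None)[0];m=abs(A@c-w[:,2])<4;A=A[m];w=w[m]
print("panel",len(w),c,np.degrees(np.arctan(np.hypot(*c[:2]))),np.degrees(np.arctan2(c[1],c[0])),rect(w))
for n,(u0,u1,v0,v1) in dict(a=(165,225,180,245),b=(375,440,175,235),c=(255,370,105,205)).items():
    pass
a=cv2.resize(d["image"][180:245,165:235],None,fx=5.7,fy=5.7,interpolation=2)
b=cv2.resize(d["image"][175:235,375:440],(400,370),interpolation=2)
cv2.imwrite("pics/cr.png",np.hstack([a[:370,:400],b]))
E
```

```text
table 0.6297883413737964
swbox 926 (array([446.6, 328.7]), array([101.2,  90.5]), 26.9) 33.0 46.0 [442.4 325.1  40.3]
lever 62 (array([460.2, 335.6]), array([27.2, 14.4]), 24.9) 62.0 112.0 [458.9 333.6  96.3]
stand 556 (array([ 472.3, -294.6]), array([71. , 81.5]), 70.3) 84.0 98.0 [ 464.8 -288.2   90.6]
pin 100 (array([ 471.4, -293.8]), array([24.7, 24.4]), 69.6) 132.0 157.0 [ 469.8 -291.5  149.5]
slide 1799 (array([399.8,  22. ]), array([ 96.2, 171.6]), 1.3) 18.0 35.0 [400.   22.1  26.2]
mouse 647 (array([ 631.8, -284.1]), array([ 75.3, 134. ]), 71.7) 10.0 30.0 [ 618.2 -278.8   21.7]
oil 197 (array([609. , 291.1]), array([38.4, 42.8]), 25.2) 31.0 91.0 [604.7 288.2  58.8]
guard 2969 (array([625.7,  -4. ]), array([ 85.6, 240.3]), 8.9) 235.0 255.0 [624.6  -2.6 247.3]
groove 129 (array([598.8,  -8.6]), array([14.4, 89.3]), 8.2) [599.32026686  -8.80300289  78.76027645] 3.918703138137265
panel 2465 [ 6.82024559e-01  1.06960618e-01 -3.22046653e+02] 34.6196789666308 8.912989774223718 (array([573.6, -11.7]), array([123.9, 239.9]), 8.6)
```

View pics/cr.png

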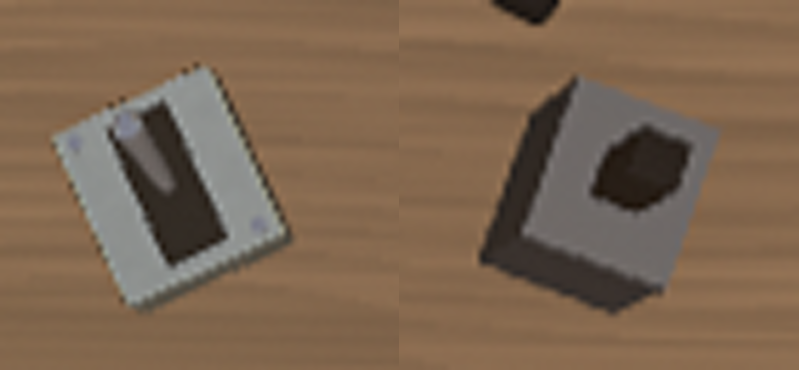

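The crop shows the lever leaning up-left along the switch slot (tip ~(127,122)) and the pin handle upright on the stand, square to it, at ~(640,168).

```bash
cat >> h.py <<'E'
def tool(yawy,tilt=0,ty=0):
    """tool y at world angle yawy(deg), z down; then tilted by tilt deg about world axis at angle ty so z leans to horizontal dir ty-90... (see sign)"""
    a=np.radians(yawy);y=np.array([np.cos(a),np.sin(a),0]);z=np.array([0,0,-1.])
    M=np.c_[np.cross(y,z),y,z]
    b=np.radians(ty);return R.from_rotvec(-np.radians(tilt)*np.array([np.cos(b),np.sin(b),0])).as_matrix()@M
def rows(p0,R0,p1,R1,step=40,g=1):
    """rows from pose 0 to 1, straight line, even turn"""
    rv=R.from_matrix(R0.T@R1).as_rotvec();dp=np.asarray(p1)-p0
    n=int(np.ceil(max(np.linalg.norm(dp)/step,np.degrees(np.linalg.norm(rv))/7,1)));C=R0.copy()
    for k in range(n):
        print([g,[round(float(x),3)+0. for x in C.T@dp/n/100],[round(float(x),3)+0. for x in np.degrees(rv)/n/45]]);C=C@R.from_rotvec(rv/n).as_matrix()
E
python3 - <<'E'
from h import *
from workcell import get_obs
o=get_obs();p=o["ee_pos"];M=R.from_rotvec(o["orientation"]).as_matrix();print(M.round(2))
for y in(26.9,206.9): print(y);rows(p,M,np.array([446.6,328.7,180]),tool(y))
d=pickle.load(open("top.pkl","rb"));W=world(d);I=d["image"]
w=W[145:175,285:335].reshape(-1,3);i=I[145:175,285:335].reshape(-1,3)
yaw=np.radians(8.8);X=np.array([np.cos(yaw),np.sin(yaw),0]);Y=np.array([-X[1],X[0],0]);N=-np.sin(np.radians(35))*X+[0,0,np.cos(np.radians(35))]
q=w-[597.8,-8.4,85];m=(i.max(1)<60);h=q@N;y=q@Y
for a in range(-48,48,4):
    s=m&(y>=a)&(y<a+4);print(a,s.sum(),np.nanmedian(h[s]).round(1) if s.any() else '',end='; ')
E
```

```text
[[-0.9   0.45 -0.  ]
 [ 0.45  0.9  -0.  ]
 [ 0.   -0.   -1.  ]]
26.9
[1, [-0.317, -0.164, 0.053], [0.0, 0.0, 0.102]]
[1, [-0.329, -0.138, 0.053], [0.0, 0.0, 0.102]]
[1, [-0.339, -0.112, 0.053], [0.0, 0.0, 0.102]]
[1, [-0.347, -0.084, 0.053], [0.0, 0.0, 0.102]]
[1, [-0.352, -0.056, 0.053], [0.0, 0.0, 0.102]]
[1, [-0.356, -0.028, 0.053], [0.0, 0.0, 0.102]]
[1, [-0.357, 0.001, 0.053], [0.0, 0.0, 0.102]]
[1, [-0.356, 0.029, 0.052], [0.0, 0.0, 0.102]]
206.9
[1, [-0.121, -0.062, 0.02], [0.0, 0.0, -0.152]]
[1, [-0.112, -0.076, 0.02], [0.0, 0.0, -0.152]]
[1, [-0.103, -0.089, 0.02], [0.0, 0.0, -0.152]]
[1, [-0.091, -0.101, 0.02], [0.0, 0.0, -0.152]]
[1, [-0.079, -0.111, 0.02], [0.0, 0.0, -0.152]]
[1, [-0.065, -0.119, 0.02], [0.0, 0.0, -0.152]]
[1, [-0.05, -0.126, 0.02], [0.0, 0.0, -0.152]]
[1, [-0.035, -0.131, 0.02], [0.0, 0.0, -0.152]]
[1, [-0.019, -0.135, 0.02], [0.0, 0.0, -0.152]]
[1, [-0.003, -0.136, 0.02], [0.0, 0.0, -0.152]]
[1, [0.013, -0.135, 0.02], [0.0, 0.0, -0.152]]
[1, [0.029, -0.133, 0.02], [0.0, 0.0, -0.152]]
[1, [0.045, -0.128, 0.02], [0.0, 0.0, -0.152]]
[1, [0.06, -0.122, 0.02], [0.0, 0.0, -0.152]]
[1, [0.074, -0.114, 0.02], [0.0, 0.0, -0.152]]
[1, [0.087, -0.104, 0.02], [0.0, 0.0, -0.152]]
[1, [0.099, -0.093, 0.02], [0.0, 0.0, -0.152]]
[1, [0.109, -0.081, 0.02], [0.0, 0.0, -0.152]]
[1, [0.118, -0.067, 0.02], [0.0, 0.0, -0.152]]
[1, [0.125, -0.053, 0.02], [0.0, 0.0, -0.152]]
[1, [0.131, -0.038, 0.02], [0.0, 0.0, -0.152]]
-48 4 -6.9; -44 5 -5.6; -40 5 -3.9; -36 9 -4.4; -32 4 -6.0; -28 6 -6.1; -24 6 -4.7; -20 5 -5.5; -16 7 -11.2; -12 3 -11.1; -8 4 -11.4; -4 6 -8.6; 0 5 -3.4; 4 6 -5.1; 8 8 -5.7; 12 4 -4.8; 16 4 -7.0; 20 8 -6.5; 24 5 -3.9; 28 7 -5.3; 32 6 -4.5; 36 4 -6.2; 40 7 -6.1; 44 1 -2.3;
```

Call:
jog_arm(
  commands=[
    [1,[-0.317,-0.164,0.053],[0,0,0.102]],
    [1,[-0.329,-0.138,0.053],[0,0,0.102]],
    [1,[-0.339,-0.112,0.053],[0,0,0.102]],
    [1,[-0.347,-0.084,0.053],[0,0,0.102]],
    [1,[-0.352,-0.056,0.053],[0,0,0.102]],
    [1,[-0.356,-0.028,0.053],[0,0,0.102]],
    [1,[-0.357,0,0.053],[0,0,0.102]],
    [1,[-0.356,0.029,0.052],[0,0,0.102]],
    [1,[0,0,0],[0,0,0]],
  ],
)

```text
t: 1.0
ee_pos: [448.0, 325.7, 179.4]
orientation: [-1.653, -2.671, 0.003]
ft_force: [-0.9, -0.1, 0.1]
width: 87.7
grasp_force: 0.0
```

Run:
```python
from h import *
from workcell import *
o=get_obs();M=R.from_rotvec(o["orientation"]).as_matrix();print(o["t"],o["ee_pos"],M.round(3))
d=get_image("wrist");T=np.eye(4);T[:3,:3]=M;T[:3,3]=o["ee_pos"];W=world(d,T@d["mount"])
w=W.reshape(-1,3);w=w[np.hypot(w[:,0]-446.6,w[:,1]-328.7)<75]
b=w[(w[:,2]>35)&(w[:,2]<45)];l=w[(w[:,2]>60)&(w[:,2]<125)]
print(rect(b),np.median(b[:,2]));print(rect(l),l[:,2].max(),l[l[:,2]>l[:,2].max()-6].mean(0))
rows(o["ee_pos"],M,np.array([446.6,328.7,78]),tool(26.9))
```

```text
1.0 [448.01162851 325.7038315  179.44472825] [[-0.446  0.895 -0.001]
 [ 0.895  0.446 -0.002]
 [-0.001 -0.002 -1.   ]]
(array([446.6, 330.7]), array([99.9, 88.9]), 26.5) 39.659880275052586
(array([459.8, 339. ]), array([27.6, 15.5]), 10.9) 107.46065543062008 [464.8204081  340.51770336 104.4015936 ]
[1, [0.011, 0.001, 0.338], [-0.001, 0.0, -0.003]]
[1, [0.011, 0.001, 0.338], [-0.001, 0.0, -0.003]]
[1, [0.011, 0.0, 0.338], [-0.001, 0.0, -0.003]]
```

Call:
jog_arm(
  commands=[
    [1,[0.04,0.005,0.33],[0,0,0]],
    [1,[0,0,0.34],[0,0,0]],
    [1,[0,0,0.34],[0,0,0]],
    [1,[0,0,0],[0,0,0]],
    [1,[0,0,0],[0,0,0]],
  ],
)

```text
t: 1.55
ee_pos: [444.8, 333.3, 79.5]
orientation: [-1.643, -2.677, 0.002]
ft_force: [-0.1, 0.5, 0.2]
width: 87.8
grasp_force: 0.0
```

Call:
jog_arm(
  commands=[
    [1,[-0.036,0,0.02],[0,0,0]],
    [1,[0,0,0],[0,0,0]],
    [-1,[0,0,0],[0,0,0]],
    [-1,[0,0,0],[0,0,0]],
    [-1,[0,0,0],[0,0,0]],
    [-1,[0,0,0],[0,0,0]],
    [-1,[0,0,0],[0,0,0]],
    [-1,[0,0,0],[0,0,0]],
    [-1,[0,0,0],[0,0,0]],
    [-1,[0,0,0],[0,0,0]],
  ],
)

```text
t: 2.55
ee_pos: [447.2, 329.6, 77.5]
orientation: [1.646, 2.676, 0.0]
ft_force: [1.5, 0.8, 1.7]
width: 27.3
grasp_force: 1.1
```

Call:
jog_arm(
  commands=[
    [-1,[0,0,0],[0,0,0]],
    [-1,[0,0,0],[0,0,0]],
    [-1,[0,0,0],[0,0,0]],
    [-1,[0,0,0],[0,0,0]],
  ],
)

```text
t: 2.95
ee_pos: [446.9, 329.4, 77.3]
orientation: [-1.646, -2.676, 0.0]
ft_force: [1.5, 0.4, 1.8]
width: 13.8
grasp_force: 30.0
```

Call:
jog_arm(
  commands=[
    [1,[0,0,0],[0,0,0]],
    [1,[0,0,0],[0,0,0]],
    [1,[0,0,0],[0,0,0]],
    [1,[0,0,0],[0,0,0]],
    [1,[0,0,-0.2],[0,0,0]],
    [1,[0,0,-0.4],[0,0,0]],
    [1,[0,0,-0.4],[0,0,0]],
    [1,[0,0,-0.4],[0,0,0]],
    [1,[0,0,0],[0,0,0]],
  ],
)

```text
t: 3.85
ee_pos: [449.6, 331.3, 222.8]
orientation: [1.644, 2.673, 0.014]
ft_force: [1.4, 0.1, -0.0]
width: 83.3
grasp_force: 0.0
```

Run:
```python
from h import *
from workcell import *
o=get_obs();M=R.from_rotvec(o["orientation"]).as_matrix();print(o["t"],o["ee_pos"],o["width"],o["qpos"])
d=get_image("wrist");T=np.eye(4);T[:3,:3]=M;T[:3,3]=o["ee_pos"];W=world(d,T@d["mount"])
w=W.reshape(-1,3);w=w[np.hypot(w[:,0]-446.6,w[:,1]-329.7)<75]
b=w[(w[:,2]>35)&(w[:,2]<45)];l=w[(w[:,2]>60)&(w[:,2]<125)]
print(rect(b));print(rect(l),l[:,2].max(),l[l[:,2]>l[:,2].max()-6].mean(0))
print("sway along swing",(l[l[:,2]>100].mean(0)[:2]-[446.6,329.7])@[np.cos(.466),np.sin(.466)])
cv2.imwrite("pics/w1.png",d["image"])
# pin approach: tool y at 70.3 or -109.7; Start yaw now 26.7
H=np.array([471.6,-294.2]);
rows(o["ee_pos"],M,np.array([*H,230]),tool(70.3),45)
```

```text
3.85 [449.59139914 331.30345919 222.84764343] 83.33089193265114 [6.13732702e-01 3.21617931e-01 1.78485831e+00 4.48771226e-05
 1.02564427e+00 1.45591343e-01]
(array([446.4, 331.2]), array([100. ,  88.7]), 26.7)
(array([446.2, 330.5]), array([15.1, 15.5]), 29.1) 111.0728777908862 [445.73371034 330.70182992 107.92544821]
sway along swing -0.23463266894518137
[1, [-0.406, -0.188, -0.007], [0.001, 0.0, -0.069]]
[1, [-0.395, -0.209, -0.007], [0.001, 0.0, -0.069]]
[1, [-0.383, -0.23, -0.007], [0.001, 0.0, -0.069]]
[1, [-0.37, -0.251, -0.007], [0.001, 0.0, -0.069]]
[1, [-0.356, -0.27, -0.007], [0.001, 0.0, -0.069]]
[1, [-0.341, -0.289, -0.007], [0.001, 0.0, -0.069]]
[1, [-0.325, -0.307, -0.007], [0.001, 0.0, -0.069]]
[1, [-0.307, -0.325, -0.007], [0.001, 0.0, -0.069]]
[1, [-0.289, -0.341, -0.006], [0.001, 0.0, -0.069]]
[1, [-0.271, -0.356, -0.006], [0.001, 0.0, -0.069]]
[1, [-0.251, -0.37, -0.006], [0.001, 0.0, -0.069]]
[1, [-0.23, -0.383, -0.006], [0.001, 0.0, -0.069]]
[1, [-0.209, -0.395, -0.006], [0.001, 0.0, -0.069]]
[1, [-0.188, -0.406, -0.005], [0.001, 0.0, -0.069]]
```

View pics/w1.png

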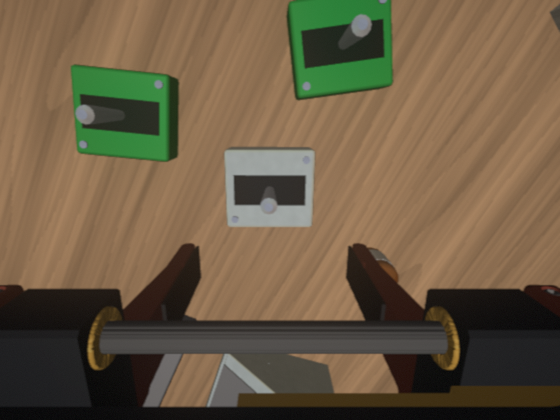

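The picture shows the white switch with its lever upright (tip at (268,205), perspective only); depth puts its tip 0.2 mm from the pivot along the swing. On to the pin.

Call:
jog_arm(
  commands=[
    [1,[-0.406,-0.188,0],[0,0,-0.069]],
    [1,[-0.395,-0.209,0],[0,0,-0.069]],
    [1,[-0.383,-0.23,0],[0,0,-0.069]],
    [1,[-0.37,-0.251,0],[0,0,-0.069]],
    [1,[-0.356,-0.27,0],[0,0,-0.069]],
    [1,[-0.341,-0.289,0],[0,0,-0.069]],
    [1,[-0.325,-0.307,0],[0,0,-0.069]],
    [1,[-0.307,-0.325,0],[0,0,-0.069]],
    [1,[-0.289,-0.341,0],[0,0,-0.069]],
    [1,[-0.271,-0.356,0],[0,0,-0.069]],
  ],
)

```text
t: 4.9
ee_pos: [461.5, -118.9, 216.0]
orientation: [-0.865, -3.017, -0.0]
ft_force: [1.1, 0.1, 0.6]
width: 87.8
grasp_force: 0.0
```

Call:
jog_arm(
  commands=[
    [1,[-0.251,-0.37,0],[0,0,-0.069]],
    [1,[-0.23,-0.383,0],[0,0,-0.069]],
    [1,[-0.209,-0.395,0],[0,0,-0.069]],
    [1,[-0.188,-0.406,0],[0,0,-0.069]],
    [1,[0,0,0],[0,0,0]],
    [1,[0,0,0],[0,0,0]],
  ],
)

```text
t: 5.5
ee_pos: [467.8, -296.1, 215.6]
orientation: [-0.541, -3.092, -0.002]
ft_force: [-0.8, -0.2, 0.2]
width: 87.6
grasp_force: 0.0
```

Run:
```python
from h import *
from workcell import *
o=get_obs();M=R.from_rotvec(o["orientation"]).as_matrix();print(o["t"],o["ee_pos"],M.round(3),o["qpos"])
d=get_image("wrist");T=np.eye(4);T[:3,:3]=M;T[:3,3]=o["ee_pos"];W=world(d,T@d["mount"])
w=W.reshape(-1,3);w=w[np.hypot(w[:,0]-471,w[:,1]+294)<75]
b=w[(w[:,2]>86)&(w[:,2]<95)];l=w[(w[:,2]>140)&(w[:,2]<160)]
print(rect(b),rect(l),np.median(l[:,2]))
H=np.array([471.6,-294.2]);
rows(o["ee_pos"],M,np.array([*H,102]),tool(70.3),45)
```

```text
5.5 [ 467.76447054 -296.13609438  215.58495143] [[-0.941  0.34  -0.003]
 [ 0.34   0.941  0.002]
 [ 0.003  0.001 -1.   ]] [-5.86028290e-01  3.29284457e-01  1.79284820e+00  2.88186615e-04
  1.02283784e+00 -1.81032717e+00]
(array([ 471.5, -292.9]), array([70.2, 80.8]), 69.4) (array([ 470.9, -292.6]), array([23.4, 24.2]), 70.2) 149.14418902891862
[1, [-0.011, 0.01, 0.379], [0.0, -0.001, -0.001]]
[1, [-0.011, 0.01, 0.379], [0.0, -0.001, -0.001]]
[1, [-0.01, 0.01, 0.379], [0.0, -0.001, -0.001]]
```

Call:
jog_arm(
  commands=[
    [1,[-0.024,0.037,0.1],[0,0,0]],
    [1,[0,0,0.3],[0,0,0]],
    [1,[0,0,0.35],[0,0,0]],
    [1,[0,0,0.35],[0,0,0]],
    [1,[0,0,0.03],[0,0,0]],
    [1,[0,0,0],[0,0,0]],
    [1,[0,0,0],[0,0,0]],
  ],
)

```text
t: 6.25
ee_pos: [473.5, -293.3, 105.7]
orientation: [0.536, 3.094, -0.001]
ft_force: [-0.4, 0.3, 0.2]
width: 87.5
grasp_force: 0.0
```

Call:
jog_arm(
  commands=[
    [1,[0.02,-0.006,0.035],[0,0,0]],
    [1,[0,0,0],[0,0,0]],
    [-1,[0,0,0],[0,0,0]],
    [-1,[0,0,0],[0,0,0]],
    [-1,[0,0,0],[0,0,0]],
    [-1,[0,0,0],[0,0,0]],
    [-1,[0,0,0],[0,0,0]],
    [-1,[0,0,0],[0,0,0]],
    [-1,[0,0,0],[0,0,0]],
    [-1,[0,0,0],[0,0,0]],
  ],
)

```text
t: 7.25
ee_pos: [470.4, -293.2, 100.9]
orientation: [-0.538, -3.095, -0.0]
ft_force: [-0.6, -0.4, -0.2]
width: 27.0
grasp_force: 0.0
```

Call:
jog_arm(
  commands=[
    [-1,[0,0,0],[0,0,0]],
    [-1,[0,0,0],[0,0,0]],
    [-1,[0,0,0],[0,0,0]],
    [-1,[0,0,0],[0,0,0]],
  ],
)

```text
t: 7.65
ee_pos: [470.4, -293.2, 100.8]
orientation: [-0.538, -3.095, -0.0]
ft_force: [-0.2, 0.9, -0.4]
width: 23.9
grasp_force: 30.0
```

```bash
cat >> h.py <<'E'
yaw=np.radians(8.8);X=np.array([np.cos(yaw),np.sin(yaw),0]);Y=np.array([-X[1],X[0],0]);N=-np.sin(np.radians(35))*X+[0,0,np.cos(np.radians(35))]
U=np.cross(Y,N);G=np.array([597.8,-8.4,85]);RT=tool(98.8,35,98.8);L=80.8
def st():
    from workcell import get_obs
    o=get_obs();M=R.from_rotvec(o["orientation"]).as_matrix();p=o["ee_pos"];tip=p+L*M[:,2]-G
    print("t",o["t"],"tcp",p.round(1),"tip u,y,n",np.round([tip@U,tip@Y,tip@N],1),"F u,y,n",np.round([o["ft_force"]@k for k in(U,Y,N)],1),"tilt err",np.degrees(R.from_matrix(M.T@RT).as_rotvec()).round(2),"w",o["width"].round(1))
    return o,p,M
E
python3 - <<'E'
from h import *
o,p,M=st();print(RT.round(2),U,N)
p1=np.array([470.4,-293.2,205]);M1=tool(70.3)
rows(p,M,p1,M1,35,-1);print()
rows(p1,M1,G+12*Y+(L+45)*N,RT,40,-1)
E
```

```text
Traceback (most recent call last):
  File "h.py", line 31, in st
    print("t",o["t"],"tcp",p.round(1),"tip u,y,n",np.round([tip@U,tip@Y,tip@N],1),"F u,y,n",np.round([o["ft_force"]@k for k in(U,Y,N)],1),"tilt err",np.degrees(R.from_matrix(M.T@RT).as_rotvec()).round(2),"w",o["width"].round(1))
                                                                                                                                                                                                                ^^^^^^^^^^^^^^^^
AttributeError: 'float' object has no attribute 'round'
```

```bash
sed -i 's/o\["width"\].round(1)/round(o["width"],1)/' h.py
python3 - <<'E'
from h import *
o,p,M=st();print(RT.round(2),U,N)
p1=np.array([470.4,-293.2,205]);M1=tool(70.3)
rows(p,M,p1,M1,35,-1);print()
rows(p1,M1,G+12*Y+(L+45)*N,RT,40,-1)
E
```

```text
t 7.65 tcp [ 470.4 -293.2  100.8] tip u,y,n [-176.1 -262.    44. ] F u,y,n [-0.3  0.9 -0.3] tilt err [ -8.7  -34.27 -27.61] w 23.9
[[-0.81 -0.15  0.57]
 [-0.13  0.99  0.09]
 [-0.57 -0.   -0.82]] [0.8095093  0.12531866 0.57357644] [-0.56682451 -0.08774907  0.81915204]
[-1, [0.0, 0.0, -0.347], [0.0, 0.0, 0.0]]
[-1, [0.0, 0.0, -0.347], [0.0, 0.0, 0.0]]
[-1, [0.0, 0.0, -0.347], [0.0, 0.0, 0.0]]

[-1, [0.056, 0.359, 0.021], [-0.024, -0.095, -0.077]]
[-1, [0.037, 0.361, 0.025], [-0.024, -0.095, -0.077]]
[-1, [0.017, 0.362, 0.029], [-0.024, -0.095, -0.077]]
[-1, [-0.003, 0.362, 0.036], [-0.024, -0.095, -0.077]]
[-1, [-0.021, 0.361, 0.044], [-0.024, -0.095, -0.077]]
[-1, [-0.04, 0.358, 0.053], [-0.024, -0.095, -0.077]]
[-1, [-0.057, 0.354, 0.063], [-0.024, -0.095, -0.077]]
[-1, [-0.073, 0.349, 0.075], [-0.024, -0.095, -0.077]]
```

Call:
jog_arm(
  commands=[
    [-1,[0,0,-0.1],[0,0,0]],
    [-1,[0,0,-0.25],[0,0,0]],
    [-1,[0,0,-0.25],[0,0,0]],
    [-1,[0,0,-0.25],[0,0,0]],
    [-1,[0,0,-0.2],[0,0,0]],
    [-1,[0,0,0],[0,0,0]],
    [-1,[0,0,0],[0,0,0]],
  ],
)

```text
t: 8.35
ee_pos: [470.3, -293.2, 206.0]
orientation: [0.538, 3.095, -0.0]
ft_force: [0.3, -0.3, -2.1]
width: 24.0
grasp_force: 30.0
```

Call:
jog_arm(
  commands=[
    [-1,[0.056,0.359,0.021],[-0.024,-0.095,-0.077]],
    [-1,[0.037,0.361,0.025],[-0.024,-0.095,-0.077]],
    [-1,[0.017,0.362,0.029],[-0.024,-0.095,-0.077]],
    [-1,[-0.003,0.362,0.036],[-0.024,-0.095,-0.077]],
    [-1,[-0.021,0.361,0.044],[-0.024,-0.095,-0.077]],
    [-1,[-0.04,0.358,0.053],[-0.024,-0.095,-0.077]],
    [-1,[-0.057,0.354,0.063],[-0.024,-0.095,-0.077]],
    [-1,[-0.073,0.349,0.075],[-0.024,-0.095,-0.077]],
    [-1,[0,0,0],[0,0,0]],
    [-1,[0,0,0],[0,0,0]],
  ],
)

```text
t: 9.35
ee_pos: [525.3, -1.8, 195.6]
orientation: [-0.196, 2.543, 0.047]
ft_force: [0.9, 0.2, -2.2]
width: 23.9
grasp_force: 30.0
```

Run:
```python
from h import *
from workcell import *
o,p,M=st();print(o["qpos"].round(2))
d=get_image("wrist");T=np.eye(4);T[:3,:3]=M;T[:3,3]=p;W=world(d,T@d["mount"])
cv2.imwrite("pics/w2.png",d["image"])
w=W.reshape(-1,3)-G;i=d["image"].reshape(-1,3).max(1);u=w@U;y=w@Y;n=w@N
s=(abs(y)<100)&(abs(u)<60)&(abs(n)<6)&(i>60);print("panel n",s.sum(),np.median(n[s]))
s=(abs(y)<60)&(abs(u)<14)&(n<-2)&(n>-20);print("groove",s.sum(),rect(np.c_[u[s],y[s]]))
for a in range(-48,48,4):
    k=s&(y>=a)&(y<a+4)&(abs(u)<6);print(a,k.sum(),np.nanmedian(n[k]).round(1) if k.any() else '',end='; ')
rows(p,M,G+12*Y+(L+10)*N,RT,40,-1)
```

```text
t 9.35 tcp [525.3  -1.8 195.6] tip u,y,n [ 4.  16.9 50.3] F u,y,n [-0.5  0.  -2.3] tilt err [-0.51 -1.07  0.16] w 23.9
[-0.11  0.17  2.25  0.76  0.2  -2.54]
panel n 22415 -0.35881296235440796
groove 1497 (array([-0.4,  1.9]), array([ 25.3, 116.1]), 1.1)
-48 0 ; -44 47 -5.4; -40 49 -5.4; -36 45 -5.6; -32 47 -5.6; -28 49 -5.5; -24 48 -5.4; -20 51 -5.4; -16 52 -6.3; -12 46 -10.6; -8 44 -10.6; -4 46 -10.4; 0 47 -5.7; 4 48 -5.4; 8 48 -5.4; 12 46 -5.3; 16 49 -5.6; 20 47 -5.3; 24 48 -5.5; 28 47 -5.1; 32 52 -5.3; 36 54 -5.4; 40 49 -5.3; 44 37 -5.2; [-1, [0.024, -0.026, 0.202], [-0.006, -0.012, 0.002]]
[-1, [0.026, -0.027, 0.202], [-0.006, -0.012, 0.002]]
```

View pics/w2.png

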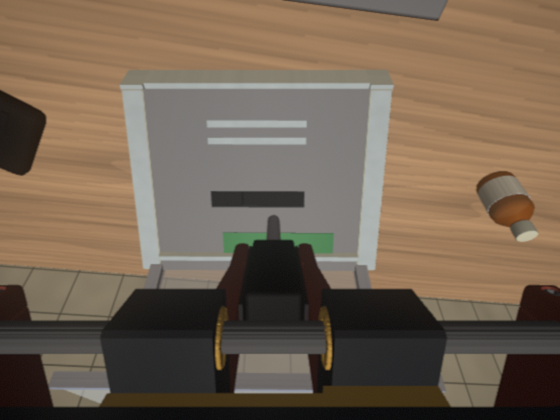

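The picture shows the pin over the panel (tip ~(273,222)), the groove (212–304, 199) with a faint hole edge at ~(243,199). Depth puts the hole at y ≈ -15…0, centre ≈ -7.5. Joint 6 is at its range end, so I check whether flipping the tool is clear.

Run:
```python
from h import *
from workcell import *
o,p,M=st();print(o["qpos"])
d=get_image("wrist");T=np.eye(4);T[:3,:3]=M;T[:3,3]=p;print(d["mount"].round(2));W=world(d,T@d["mount"])
w=W.reshape(-1,3)-G;u=w@U;y=w@Y;n=w@N
s=(abs(u)<5)&(abs(y)<40)&(n<-8)&(n>-16);print("hole",s.sum(),np.percentile(y[s],[1,5,50,95,99]).round(1),np.percentile(u[s],[2,98]).round(1))
# groove extents from black colour in y and u
i=d["image"].reshape(-1,3).max(1);g=(i<50)&(abs(u)<20)&(abs(y)<60)&(n>-8)&(n<2);print(rect(np.c_[u[g],y[g]]),g.sum())
# pin tip seen
t=(w-(p-G))@M; k=(abs(t[:,1])<8)&(t[:,2]>30)&(t[:,2]<90)&(abs(t[:,0])<9);print("pin",k.sum(),t[k].max(0).round(1),np.median(t[k],0).round(1))
```

```text
t 9.4 tcp [525.8  -2.6 196. ] tip u,y,n [ 4.7 15.9 50.4] F u,y,n [-1.6 -0.4 -1. ] tilt err [-0.57 -1.02  0.11] w 23.8
[-0.10697138  0.16540402  2.25391909  0.76088436  0.19614074 -2.54112793]
[[-0.0000e+00 -9.6000e-01 -2.8000e-01  7.9320e+01]
 [ 1.0000e+00 -0.0000e+00  0.0000e+00 -4.0000e-02]
 [-0.0000e+00 -2.8000e-01  9.6000e-01 -1.6196e+02]
 [ 0.0000e+00  0.0000e+00  0.0000e+00  1.0000e+00]]
hole 148 [-13.8 -13.4  -6.6   0.3   0.4] [-4.7  4.9]
(array([0.5, 0.9]), array([12.7, 87.9]), 0.4) 475
pin 297 [ 4.6  5.3 80.8] [ 3.4  0.6 51.8]
```

Call:
jog_arm(
  commands=[
    [-1,[0,0,0],[0,0,0.1]],
    [-1,[0,0,0],[0,0,0.18]],
    [-1,[0,0,0],[0,0,0.18]],
    [-1,[0,0,0],[0,0,0.18]],
    [-1,[0,0,0],[0,0,0.18]],
    [-1,[0,0,0],[0,0,0.18]],
    [-1,[0,0,0],[0,0,0.18]],
    [-1,[0,0,0],[0,0,0.18]],
    [-1,[0,0,0],[0,0,0.18]],
    [-1,[0,0,0],[0,0,0.18]],
  ],
)

```text
t: 10.45
ee_pos: [526.5, -4.3, 196.7]
orientation: [1.504, 2.18, 0.545]
ft_force: [-0.8, -0.0, -2.0]
width: 24.1
grasp_force: 30.0
```

Call:
jog_arm(
  commands=[
    [-1,[0,0,0],[0,0,0.18]],
    [-1,[0,0,0],[0,0,0.18]],
    [-1,[0,0,0],[0,0,0.18]],
    [-1,[0,0,0],[0,0,0.18]],
    [-1,[0,0,0],[0,0,0.18]],
    [-1,[0,0,0],[0,0,0.18]],
    [-1,[0,0,0],[0,0,0.18]],
    [-1,[0,0,0],[0,0,0.18]],
    [-1,[0,0,0],[0,0,0.18]],
    [-1,[0,0,0],[0,0,0.18]],
  ],
)

```text
t: 11.45
ee_pos: [526.5, -4.3, 196.7]
orientation: [2.836, 0.754, 0.892]
ft_force: [-0.9, -0.2, -1.0]
width: 23.7
grasp_force: 30.0
```

Call:
jog_arm(
  commands=[
    [-1,[0,0,0],[0,0,0.18]],
    [-1,[0,0,0],[0,0,0.18]],
    [-1,[0,0,0],[0,0,0.12]],
    [-1,[0,0,0],[0,0,0]],
    [-1,[0,0,0],[0,0,0]],
  ],
)

```text
t: 11.95
ee_pos: [526.4, -3.7, 196.8]
orientation: [-2.963, -0.225, -0.909]
ft_force: [-0.6, -0.3, -1.1]
width: 23.7
grasp_force: 30.0
```

```bash
cat >> h.py <<'E'
RT=RT@np.diag([-1.,-1,1])
def go(y,n,u=0,step=40): # rows to put tip at
    o,p,M=st();print(o["qpos"].round(2));rows(p,M,G+y*Y+u*U+(L+n)*N,RT,step,-1)
E
python3 - <<'E'
from h import *
go(8,12)
E
```

```text
t 11.95 tcp [526.4  -3.7 196.8] tip u,y,n [ 5.6 14.7 50.8] F u,y,n [-1.2 -0.2 -0.6] tilt err [0.65 0.93 0.1 ] w 23.7
[-0.11  0.16  2.25  0.76  0.2   0.6 ]
[-1, [-0.032, 0.036, 0.195], [0.007, 0.01, 0.001]]
[-1, [-0.033, 0.037, 0.194], [0.007, 0.01, 0.001]]
```

Call:
jog_arm(
  commands=[
    [-1,[-0.032,0.036,0.195],[0.007,0.01,0]],
    [-1,[-0.033,0.037,0.194],[0.007,0.01,0]],
    [-1,[0,0,0],[0,0,0]],
    [-1,[0,0,0],[0,0,0]],
    [-1,[0,0,0],[0,0,0]],
  ],
)

```text
t: 12.45
ee_pos: [538.4, -4.7, 173.3]
orientation: [-2.945, -0.229, -0.922]
ft_force: [-0.7, -0.5, -2.3]
width: 23.9
grasp_force: 30.0
```

Run:
```python
from h import *
go(9,0,step=3)
```

```text
t 12.45 tcp [538.4  -4.7 173.3] tip u,y,n [ 2.7 12.9 24.9] F u,y,n [-1.9 -0.4 -1.5] tilt err [-0.08  0.23  0.06] w 23.9
[-0.12  0.24  2.25  1.18  0.17  0.17]
[-1, [-0.003, 0.004, 0.028], [0.0, 0.001, 0.0]]
[-1, [-0.003, 0.004, 0.028], [0.0, 0.001, 0.0]]
[-1, [-0.003, 0.004, 0.028], [0.0, 0.001, 0.0]]
[-1, [-0.003, 0.004, 0.028], [0.0, 0.001, 0.0]]
[-1, [-0.003, 0.004, 0.028], [0.0, 0.001, 0.0]]
[-1, [-0.003, 0.004, 0.028], [0.0, 0.001, 0.0]]
[-1, [-0.003, 0.004, 0.028], [0.0, 0.001, 0.0]]
[-1, [-0.003, 0.004, 0.028], [0.0, 0.001, 0.0]]
[-1, [-0.003, 0.004, 0.028], [0.0, 0.001, 0.0]]
```

Call:
jog_arm(
  commands=[
    [-1,[-0.003,0.004,0.028],[0,0,0]],
    [-1,[-0.003,0.004,0.028],[0,0,0]],
    [-1,[-0.003,0.004,0.028],[0,0,0]],
    [-1,[-0.003,0.004,0.028],[0,0,0]],
    [-1,[-0.003,0.004,0.028],[0,0,0]],
    [-1,[-0.003,0.004,0.028],[0,0,0]],
    [-1,[-0.003,0.004,0.028],[0,0,0]],
    [-1,[0,0,0],[0,0,0]],
  ],
)

```text
t: 13.25
ee_pos: [548.3, -5.8, 156.1]
orientation: [-2.945, -0.229, -0.923]
ft_force: [-0.7, 0.1, -1.4]
width: 24.2
grasp_force: 30.0
```

Run:
```python
from h import *
go(9,-3,step=3)
```

```text
t 13.25 tcp [548.3  -5.8 156.1] tip u,y,n [ 0.8 10.3  5.3] F u,y,n [-1.4  0.2 -0.7] tilt err [-0.09  0.2   0.05] w 24.2
[-0.12  0.29  2.24  1.44  0.16 -0.09]
[-1, [-0.004, 0.004, 0.028], [-0.001, 0.002, 0.0]]
[-1, [-0.004, 0.004, 0.028], [-0.001, 0.002, 0.0]]
[-1, [-0.004, 0.004, 0.028], [-0.001, 0.002, 0.0]]
```

Call:
jog_arm(
  commands=[
    [-1,[-0.004,0.004,0.028],[0,0.002,0]],
    [-1,[-0.004,0.004,0.028],[0,0.002,0]],
    [-1,[0,0.004,0.028],[0,0,0]],
    [-1,[0,0,0.01],[0,0,0]],
    [-1,[0,0,0],[0,0,0]],
  ],
)

```text
t: 13.75
ee_pos: [553.1, -6.2, 147.8]
orientation: [-2.943, -0.228, -0.927]
ft_force: [0.0, -0.4, -1.2]
width: 23.7
grasp_force: 30.0
```

```bash
python3 -c "
from h import *
st()"
```

```text
t 13.75 tcp [553.1  -6.2 147.8] tip u,y,n [ 0.   9.1 -4.2] F u,y,n [-0.7 -0.4 -0.9] tilt err [-0.09  0.04  0.03] w 23.7
```

Call:
jog_arm(
  commands=[
    [-1,[0,0,0.01],[0,0,0]],
    [-1,[0,0,0.01],[0,0,0]],
    [-1,[0,0,0],[0,0,0]],
  ],
)

```text
t: 14.05
ee_pos: [553.8, -6.2, 146.7]
orientation: [-2.943, -0.227, -0.928]
ft_force: [-10.8, -1.4, 14.3]
width: 24.2
grasp_force: 30.0
```

```bash
python3 -c "
from h import *
st()"
```

```text
t 14.05 tcp [553.8  -6.2 146.7] tip u,y,n [ 0.1  9.1 -5.5] F u,y,n [-0.7  0.2 18. ] tilt err [-0.08 -0.01  0.01] w 24.2
```

Call:
jog_arm(
  commands=[
    [-1,[0,0.01,-0.004],[0,0,0]],
    [-1,[0,0.02,0],[0,0,0]],
    [-1,[0,0.02,0],[0,0,0]],
    [-1,[0,0,0],[0,0,0]],
  ],
)

```text
t: 14.45
ee_pos: [554.1, -9.2, 146.6]
orientation: [-2.939, -0.231, -0.926]
ft_force: [-7.4, 5.6, 8.2]
width: 23.7
grasp_force: 30.0
```

Call:
jog_arm(
  commands=[
    [-1,[0,0.02,0],[0,0,0]],
    [-1,[0,0.02,0],[0,0,0]],
    [-1,[0,0,0],[0,0,0]],
  ],
)

```text
t: 14.75
ee_pos: [554.6, -13.2, 146.6]
orientation: [-2.939, -0.231, -0.926]
ft_force: [-7.3, 5.3, 6.8]
width: 23.9
grasp_force: 30.0
```

Call:
jog_arm(
  commands=[
    [-1,[0,0.02,0],[0,0,0]],
    [-1,[0,0.01,0],[0,0,0]],
    [-1,[0,0,0],[0,0,0]],
  ],
)

```text
t: 15.05
ee_pos: [555.2, -16.5, 146.4]
orientation: [-2.94, -0.23, -0.926]
ft_force: [-5.9, 4.4, 5.9]
width: 24.0
grasp_force: 30.0
```

```bash
python3 -c "
from h import *
st()"
```

```text
t 15.05 tcp [555.2 -16.5 146.4] tip u,y,n [-0.3 -1.1 -5.6] F u,y,n [-0.8  5.3  7.7] tilt err [-0.3   0.02  0.06] w 24.0
```

Call:
jog_arm(
  commands=[
    [-1,[0,0.02,0],[0,0,0]],
    [-1,[0,0.01,0],[0,0,0]],
    [-1,[0,0,0],[0,0,0]],
  ],
)

```text
t: 15.35
ee_pos: [556.4, -21.2, 146.3]
orientation: [-2.944, -0.227, -0.927]
ft_force: [0.2, 0.5, -2.6]
width: 23.8
grasp_force: 30.0
```

Call:
jog_arm(
  commands=[
    [-1,[0,0.02,0],[0,0,0]],
    [-1,[0,0.005,0],[0,0,0]],
    [-1,[0,0,0],[0,0,0]],
  ],
)

```text
t: 15.65
ee_pos: [556.7, -23.7, 146.1]
orientation: [-2.944, -0.227, -0.926]
ft_force: [-0.1, 0.2, -1.6]
width: 23.6
grasp_force: 30.0
```

```bash
python3 -c "
from h import *
st()"
```

```text
t 15.65 tcp [556.7 -23.7 146.1] tip u,y,n [-0.2 -8.7 -6.1] F u,y,n [-1.   0.3 -1.3] tilt err [-0.08  0.06 -0.01] w 23.6
```

Call:
jog_arm(
  commands=[
    [-1,[0,-0.015,0],[0,0,0]],
    [-1,[0.001,0,0.015],[0,0,0]],
    [-1,[0,0,0.02],[0,0,0]],
    [-1,[0,0,0.02],[0,0,0]],
    [-1,[0,0,0],[0,0,0]],
  ],
)

```text
t: 16.15
ee_pos: [559.7, -21.4, 141.5]
orientation: [-2.943, -0.227, -0.926]
ft_force: [-0.4, -0.6, -1.7]
width: 23.6
grasp_force: 30.0
```

```bash
python3 -c "
from h import *
st()"
```

```text
t 16.15 tcp [559.7 -21.4 141.5] tip u,y,n [ -0.2  -6.9 -11.8] F u,y,n [-1.4 -0.5 -1.1] tilt err [-0.1   0.07  0.  ] w 23.6
```

Call:
jog_arm(
  commands=[
    [-1,[0,0,0.02],[0,0,0]],
    [-1,[0,0,0.02],[0,0,0]],
    [-1,[0,0,0.02],[0,0,0]],
    [-1,[0,0,0],[0,0,0]],
  ],
)

```text
t: 16.55
ee_pos: [563.1, -20.9, 136.5]
orientation: [-2.943, -0.227, -0.926]
ft_force: [0.1, -0.4, -1.5]
width: 24.2
grasp_force: 30.0
```

```bash
python3 -c "
from h import *
st()"
```

```text
t 16.55 tcp [563.1 -20.9 136.5] tip u,y,n [ -0.2  -6.9 -17.8] F u,y,n [-0.8 -0.4 -1.2] tilt err [-0.1   0.07  0.  ] w 24.2
```

Call:
jog_arm(
  commands=[
    [-1,[0,0,0.02],[0,0,0]],
    [-1,[0,0,0.015],[0,0,0]],
  ],
)

```text
t: 16.75
ee_pos: [565.0, -20.6, 133.8]
orientation: [-2.943, -0.227, -0.926]
ft_force: [-1.8, 0.3, 0.4]
width: 23.8
grasp_force: 30.0
```

Call:
jog_arm(
  commands=[
    [-1,[0,0,0.01],[0,0,0]],
  ],
)

```text
t: 16.85
ee_pos: [565.5, -20.5, 133.0]
orientation: [-2.943, -0.227, -0.926]
ft_force: [-1.4, 0.1, 1.3]
width: 23.9
grasp_force: 30.0
```

```bash
python3 -c "
from h import *
st()"
```

```text
t 16.85 tcp [565.5 -20.5 133. ] tip u,y,n [ -0.2  -6.9 -22.1] F u,y,n [-0.4  0.3  1.9] tilt err [-0.09  0.06  0.01] w 23.9
```

Call:
jog_arm(
  commands=[
    [-1,[0,0,0.008],[0,0,0]],
    [-1,[0,0,0],[0,0,0]],
  ],
)

```text
t: 17.05
ee_pos: [565.7, -20.5, 132.7]
orientation: [-2.943, -0.227, -0.927]
ft_force: [-5.9, -0.5, 6.4]
width: 23.9
grasp_force: 30.0
```

```bash
python3 -c "
from h import *
st()"
```

```text
t 17.05 tcp [565.7 -20.5 132.7] tip u,y,n [ -0.2  -6.9 -22.5] F u,y,n [-1.2  0.4  8.6] tilt err [-0.09  0.04  0.  ] w 23.9
```

Call:
jog_arm(
  commands=[
    [-1,[0,0,0.005],[0,0,0]],
    [-1,[0,0,-0.013],[0,0,0]],
    [-1,[0,0,-0.028],[0,0,0]],
    [-1,[0,0,-0.028],[0,0,0]],
    [-1,[0,0,-0.028],[0,0,0]],
    [-1,[0,0,-0.028],[0,0,0]],
    [-1,[0,0,-0.028],[0,0,0]],
    [-1,[0,0,-0.028],[0,0,0]],
    [-1,[0,0,-0.028],[0,0,0]],
    [-1,[0,0,-0.028],[0,0,0]],
  ],
)

```text
t: 18.05
ee_pos: [552.7, -22.5, 151.7]
orientation: [-2.943, -0.227, -0.926]
ft_force: [-0.1, -0.0, -1.6]
width: 23.8
grasp_force: 30.0
```

Call:
jog_arm(
  commands=[
    [-1,[0,0,-0.028],[0,0,0]],
    [-1,[0,0,-0.028],[0,0,0]],
    [-1,[0,0,-0.028],[0,0,0]],
    [-1,[0,0,-0.028],[0,0,0]],
    [-1,[0,0,-0.03],[0,0,0]],
    [-1,[0,0,-0.05],[0,0,0]],
    [-1,[0,0,-0.05],[0,0,0]],
    [-1,[0,0,-0.1],[0,0,0]],
    [-1,[0,0,-0.15],[0,0,0]],
    [-1,[0,0,0],[0,0,0]],
  ],
)

```text
t: 19.05
ee_pos: [524.8, -27.1, 192.9]
orientation: [-2.943, -0.228, -0.929]
ft_force: [0.4, 0.7, -1.4]
width: 23.6
grasp_force: 30.0
```

Run:
```python
from h import *
from workcell import get_image
o,p,M=st();print(o["qpos"].round(2))
d=get_image("top");W=world(d)
w=W[145:175,285:335].reshape(-1,3);i=d["image"][145:175,285:335].reshape(-1,3).max(1)
q=w-G;h=q@N;y=q@Y;m=(i<60)&(abs(q@U)<9)
for a in range(-20,8,4):
    s=m&(y>=a)&(y<a+4);print(a,s.sum(),np.nanmedian(h[s]).round(1) if s.any() else '',end='; ')
print();rows(p,M,np.array([470.4,-293.2,212]),tool(-109.7),38,-1)
```

```text
t 19.05 tcp [524.8 -27.1 192.9] tip u,y,n [ 0.5 -7.2 50.6] F u,y,n [-0.4  0.6 -1.4] tilt err [-0.06 -0.03  0.04] w 23.6
[-0.19  0.18  2.26  1.03  0.23  0.27]
-20 6 -1.8; -16 7 -11.1; -12 4 -22.3; -8 4 -19.3; -4 4 -13.7; 0 4 -4.0; 4 6 -3.0; 
[-1, [-0.083, 0.318, -0.088], [-0.024, -0.095, 0.077]]
[-1, [-0.07, 0.324, -0.076], [-0.024, -0.095, 0.077]]
[-1, [-0.055, 0.33, -0.065], [-0.024, -0.095, 0.077]]
[-1, [-0.04, 0.334, -0.055], [-0.024, -0.095, 0.077]]
[-1, [-0.023, 0.336, -0.046], [-0.024, -0.095, 0.077]]
[-1, [-0.006, 0.338, -0.039], [-0.024, -0.095, 0.077]]
[-1, [0.011, 0.339, -0.032], [-0.024, -0.095, 0.077]]
[-1, [0.03, 0.338, -0.027], [-0.024, -0.095, 0.077]]
```

Depth in the hole is now 22 mm: the plunger is home. Back to the stand.

Call:
jog_arm(
  commands=[
    [-1,[-0.083,0.318,-0.088],[-0.024,-0.095,0.077]],
    [-1,[-0.07,0.324,-0.076],[-0.024,-0.095,0.077]],
    [-1,[-0.055,0.33,-0.065],[-0.024,-0.095,0.077]],
    [-1,[-0.04,0.334,-0.055],[-0.024,-0.095,0.077]],
    [-1,[-0.023,0.336,-0.046],[-0.024,-0.095,0.077]],
    [-1,[-0.006,0.338,-0.039],[-0.024,-0.095,0.077]],
    [-1,[0.011,0.339,-0.032],[-0.024,-0.095,0.077]],
    [-1,[0.03,0.338,-0.027],[-0.024,-0.095,0.077]],
    [-1,[0,0,0],[0,0,0]],
    [-1,[0,0,0],[0,0,0]],
  ],
)

```text
t: 20.1
ee_pos: [486.5, -270.3, 205.5]
orientation: [-3.088, 0.465, -0.081]
ft_force: [-0.5, 0.6, -1.2]
width: 24.1
grasp_force: 30.0
```

Run:
```python
from h import *
o,p,M=st();print(o["qpos"].round(2))
rows(p,M,np.array([470.8,-293.2,195]),tool(-109.7),20,-1)
```

```text
t 20.1 tcp [ 486.5 -270.3  205.5] tip u,y,n [ -96.5 -241.6  116.2] F u,y,n [-1.   0.7 -0.7] tilt err [  7.1   31.32 -25.28] w 24.1
[-0.55  0.33  1.83  0.05  0.95  1.29]
[-1, [-0.043, 0.134, 0.047], [-0.017, -0.031, 0.029]]
[-1, [-0.039, 0.134, 0.05], [-0.017, -0.031, 0.029]]
```

Call:
jog_arm(
  commands=[
    [-1,[-0.043,0.134,0.047],[-0.017,-0.031,0.029]],
    [-1,[-0.039,0.134,0.05],[-0.017,-0.031,0.029]],
    [-1,[0,0,0],[0,0,0]],
    [-1,[0,0,0],[0,0,0]],
    [-1,[0,0,0],[0,0,0]],
  ],
)

```text
t: 20.6
ee_pos: [470.6, -293.2, 196.2]
orientation: [3.093, -0.538, -0.0]
ft_force: [0.1, 0.2, -1.2]
width: 23.6
grasp_force: 30.0
```

Run:
```python
from h import *
from workcell import *
o,p,M=st()
d=get_image("wrist");T=np.eye(4);T[:3,:3]=M;T[:3,3]=p;W=world(d,T@d["mount"]).reshape(-1,3)
t=(W-p)@M
k=(abs(t[:,1])<12)&(abs(t[:,0])<12)
for a in range(-20,85,10):
    s=k&(t[:,2]>=a)&(t[:,2]<a+10)
    if s.sum()>3: print(a,s.sum(),"x",np.percentile(t[s,0],[5,50,95]).round(1),"y",np.percentile(t[s,1],[2,98]).round(1))
print("zmax",t[k&(t[:,2]<90),2].max())
w=W[np.hypot(W[:,0]-471,W[:,1]+294)<75];b=w[(w[:,2]>86)&(w[:,2]<95)];print(rect(b),len(b))
b=w[(w[:,2]>60)&(w[:,2]<95)];print(rect(b))
cv2.imwrite("pics/w3.png",d["image"])
rows(p,M,np.array([471.2,-293.3,180]),tool(-109.7),20,-1)
```

```text
t 20.6 tcp [ 470.6 -293.2  196.2] tip u,y,n [-121.3 -262.1  122.1] F u,y,n [-0.5  0.1 -1.1] tilt err [  8.82  34.28 -27.6 ] w 23.6
-20 393 x [8.7 9.3 9.8] y [-11.6  11.3]
-10 330 x [8.7 9.3 9.7] y [-11.5  11.4]
0 244 x [8.7 9.3 9.6] y [-10.8  11.4]
20 12 x [1.7 2.1 2.5] y [-1.6  2.5]
30 68 x [-0.3  1.6  2.2] y [-3.9  4.9]
40 68 x [-1.2  1.6  2.4] y [-4.1  5.1]
50 60 x [-1.8  1.6  2.2] y [-4.3  5.3]
60 58 x [-2.5  1.5  2.3] y [-4.4  5.4]
70 45 x [-0.6  1.4  2.2] y [-3.9  4.9]
zmax 82.21992253414675
(array([ 471.3, -293.6]), array([70. , 80.1]), 69.5) 5781
(array([ 471.4, -293.6]), array([70. , 80.2]), 69.5)
[-1, [0.006, -0.001, 0.162], [0.002, 0.0, -0.001]]
```

View pics/w3.png

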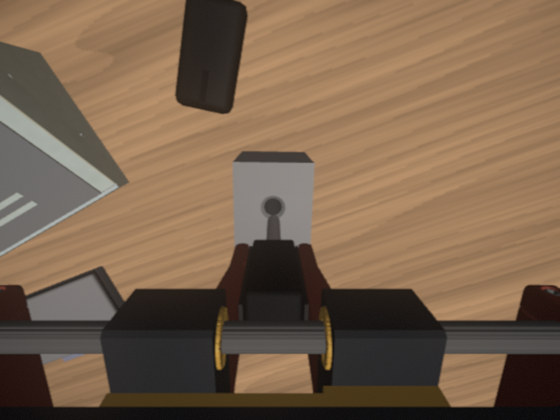

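The picture shows the pin's tip just over the stand's hole at (273,207), mouse and slide box in place.

Call:
jog_arm(
  commands=[
    [-1,[0.026,-0.002,0.1],[0,0,0]],
    [-1,[0,0,0.1],[0,0,0]],
    [-1,[0,0,0.05],[0,0,0]],
    [-1,[0,0,0.05],[0,0,0]],
    [-1,[0,0,0.05],[0,0,0]],
    [-1,[0,0,0],[0,0,0]],
  ],
)

```text
t: 21.25
ee_pos: [472.6, -294.0, 160.3]
orientation: [3.093, -0.539, -0.003]
ft_force: [-0.0, 0.0, -1.3]
width: 23.9
grasp_force: 30.0
```

Call:
jog_arm(
  commands=[
    [-1,[0,0,0.08],[0,0,0]],
    [-1,[0,0,0.1],[0,0,0]],
    [-1,[0,0,0.1],[0,0,0]],
    [-1,[0,0,0.1],[0,0,0]],
    [-1,[0,0,0.1],[0,0,0]],
    [-1,[0,0,0.05],[0,0,0]],
    [-1,[0,0,0],[0,0,0]],
  ],
)

```text
t: 21.95
ee_pos: [472.5, -294.0, 107.1]
orientation: [3.094, -0.539, -0.003]
ft_force: [-0.5, 0.2, -1.2]
width: 23.7
grasp_force: 30.0
```

Call:
jog_arm(
  commands=[
    [-1,[0,0,0.03],[0,0,0]],
    [-1,[0,0,0.015],[0,0,0]],
    [-1,[0,0,0],[0,0,0]],
  ],
)

```text
t: 22.25
ee_pos: [473.0, -294.4, 103.8]
orientation: [3.093, -0.538, -0.0]
ft_force: [-0.5, -0.1, -1.5]
width: 23.8
grasp_force: 30.0
```

Call:
jog_arm(
  commands=[
    [-1,[0,0,0.01],[0,0,0]],
    [-1,[0,0,0.005],[0,0,0]],
    [-1,[0,0,0],[0,0,0]],
  ],
)

```text
t: 22.55
ee_pos: [473.0, -294.4, 102.2]
orientation: [3.093, -0.538, -0.001]
ft_force: [-0.0, -0.2, -1.8]
width: 24.2
grasp_force: 30.0
```

Call:
jog_arm(
  commands=[
    [-1,[0,0,0.01],[0,0,0]],
    [-1,[0,0,0.003],[0,0,0]],
    [-1,[0,0,0],[0,0,0]],
  ],
)

```text
t: 22.85
ee_pos: [473.0, -294.4, 100.9]
orientation: [3.093, -0.538, -0.001]
ft_force: [-0.2, -0.1, -1.4]
width: 24.0
grasp_force: 30.0
```

Call:
jog_arm(
  commands=[
    [-1,[0,0,0.007],[0,0,0]],
    [-1,[0,0,0],[0,0,0]],
  ],
)

```text
t: 23.05
ee_pos: [473.0, -294.4, 100.8]
orientation: [3.093, -0.539, -0.001]
ft_force: [-2.2, 2.5, 4.6]
width: 23.8
grasp_force: 30.0
```

Call:
jog_arm(
  commands=[
    [-1,[0,0,0.006],[0,0,0]],
    [-1,[0,0,0],[0,0,0]],
  ],
)

```text
t: 23.25
ee_pos: [473.0, -294.4, 100.8]
orientation: [3.093, -0.539, -0.001]
ft_force: [-3.8, 2.4, 11.7]
width: 23.7
grasp_force: 30.0
```

Seated at the same height as at the start (100.8). Open and rise.

Call:
jog_arm(
  commands=[
    [-1,[0,0,-0.008],[0,0,0]],
    [1,[0,0,0],[0,0,0]],
    [1,[0,0,0],[0,0,0]],
    [1,[0,0,0],[0,0,0]],
    [1,[0,0,0],[0,0,0]],
    [1,[0,0,0],[0,0,0]],
    [1,[0,0,-0.05],[0,0,0]],
    [1,[0,0,-0.2],[0,0,0]],
    [1,[0,0,-0.3],[0,0,0]],
    [1,[0,0,-0.3],[0,0,0]],
  ],
)

```text
t: 24.25
ee_pos: [472.7, -294.0, 186.3]
orientation: [3.093, -0.539, -0.002]
ft_force: [0.0, -0.1, 0.6]
width: 87.4
grasp_force: 0.0
```

Call:
jog_arm(
  commands=[
    [1,[0,0,-0.3],[0,0,0]],
    [1,[-0.3,0,-0.1],[0,0,0]],
    [1,[0,0,0],[0,0,0]],
    [1,[0,0,0],[0,0,0]],
  ],
)

```text
t: 24.65
ee_pos: [444.8, -284.0, 226.0]
orientation: [3.092, -0.539, 0.001]
ft_force: [0.2, -0.4, 0.6]
width: 88.1
grasp_force: 0.0
```

Run:
```python
from h import *
from workcell import *
o,p,M=st()
d=get_image("wrist");T=np.eye(4);T[:3,:3]=M;T[:3,3]=p;W=world(d,T@d["mount"]).reshape(-1,3)
w=W[np.hypot(W[:,0]-471,W[:,1]+294)<60]
b=w[(w[:,2]>86)&(w[:,2]<95)];l=w[(w[:,2]>140)&(w[:,2]<165)];print("stand",rect(b),np.median(b[:,2]),"pin",rect(l),np.median(l[:,2]))
cv2.imwrite("pics/w4.png",d["image"])
d=get_image("top");W=world(d);cv2.imwrite("pics/top4.png",d["image"])
W0=world(pickle.load(open("top.pkl","rb")))
for n,a in dict(lever=(170,220,185,240,60,140),slide=(260,335,205,255,18,35),mouse=(375,420,135,185,10,35),oil=(195,222,142,172,30,100)).items():
    for V in(W0,W):
        w=V[a[2]:a[3],a[0]:a[1]].reshape(-1,3);w=w[(w[:,2]>a[4])&(w[:,2]<a[5])];print(n,rect(w),len(w),np.median(w,0).round(1))
s=get_image("scene")["image"];cv2.imwrite("pics/scene4.png",np.hstack([s[130:360,80:430],cv2.resize(d["image"],None,fx=1,fy=1)[100:330,140:440]]))
```

```text
t 24.65 tcp [ 444.8 -284.   226. ] tip u,y,n [-123.9 -249.2  160.2] F u,y,n [ 0.4 -0.4  0.4] tilt err [  8.87  34.24 -27.62] w 88.1
stand (array([ 471. , -293.5]), array([70. , 80.4]), 69.5) 89.50509096532426 pin (array([ 470.6, -294.1]), array([24.1, 23.9]), 69.9) 149.33234736984178
lever (array([460.2, 335.6]), array([27.2, 14.4]), 24.9) 62 [458.9 333.6  96.3]
lever (array([445.1, 328.1]), array([13.4, 13.9]), 43.3) 39 [443.8 325.9 105.7]
slide (array([399.8,  22. ]), array([ 96.2, 171.6]), 1.3) 1799 [400.   22.1  26.2]
slide (array([399.8,  22. ]), array([ 96.1, 171.5]), 1.2) 1796 [400.2  22.5  26.3]
mouse (array([ 631.8, -284.1]), array([ 75.3, 134. ]), 71.7) 647 [ 618.2 -278.8   21.7]
mouse (array([ 626.6, -268.1]), array([ 88.3, 103.6]), 57.7) 649 [ 617.8 -278.7   21.3]
oil (array([609. , 291.1]), array([38.4, 42.8]), 25.2) 197 [604.7 288.2  58.8]
oil (array([608.8, 291. ]), array([38.4, 43. ]), 24.1) 194 [605.2 288.5  58.7]
```

View pics/scene4.png

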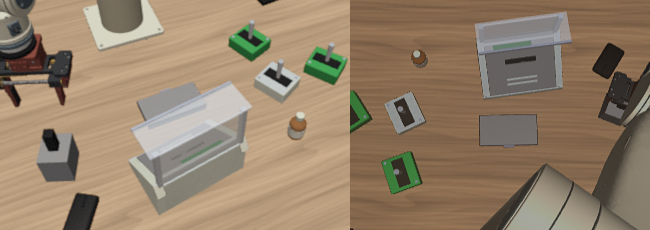

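The picture shows the pin upright in its stand (50,150), the white switch lever upright (278,72), and the bystanders unmoved, which the measurements bear out.

```bash
python3 -c "
from workcell import *
print(close_job())"
```

```text
the job is handed in; nothing more can be done
None
```

I handed the job in at about 25 s: the jog switch is off (lever tip within 1 mm of upright), the plunger is at its stop (about 22 mm below the panel), the pin is seated upright in its stand and released, and the oil bottle, slide box and mouse haven't moved.

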